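Hold the boiler service key turned

ROBOT

A 7-joint arm with a two-finger parallel gripper is mounted at the origin on the work surface. World frame = base frame: x ahead of the robot, y to its left, z up, the work surface at z = 0. Lengths are in m, angles in rad, forces in N, time in s.
With the tool pointing down it reaches from about 0.35 to 0.9 m from the base axis. Payload 7.2 kg.
Tool frame: the origin (TCP) lies on the centre line of the jaws, within the pads' length; the fingertips stand 11 mm ahead of it and the grasp point (between the pads) lies 8 mm behind it; z points along the fingers, y is the direction in which the jaws open and shut (so a half turn about z gives the same grasp; the last joint's range is limited). The gripper opens to 85 mm and grips with 20 to 120 N. Pads are 22 mm wide; open, the fingers measure 114 mm over their backs; the gripper's body (76 mm by 85 mm) begins 54 mm behind the grasp point. The pads swing forward as they close: fully open they stand 13 mm farther back than shut.
Start: joints at [-1.335, 0.411, -0.013, 1.596, 0.006, 1.134, -0.082], TCP at [0.187, 0.596, 0.242] pointing down, gripper open.
Joint ranges: [-2.95, 2.95], [-0.29, 1.99], [-1.47, 1.44], [0.14, 2.54], [-1.03, 4.17], [0.13, 1.85], [-2.86, 2.86]. Speed limits (rad/s): [2.39, 2.39, 3.01, 3.01, 3.14, 3.14, 3.14].

INTERFACE

Orientations are given as a unit quaternion [x, y, z, w].
In Python, from station import get_state, imaging, job_done gives the robot as it stands. The module is installed in compiled form; this text tells all that it offers.
- The arm moves only by the shell command python3 -m inch 'ROWS'. ROWS is JSON, one flat list of numbers, 7 for each row, row after row: the shift along the world's x, y, z in mm, then the turn, a rotation vector about the world's x, y, z in degrees, then the finger opening in mm, from 0 to 85.4. A call has 1 to 8 rows; each row is the pose to reach, as a shift and turn from the pose commanded when the call began; what a row does not reach only later rows make up. A row lasts 1/10 s, in which the tool goes at most 50 mm and 8.59 degrees, less where a joint would pass 70% of its speed; a pose out of reach is approached as far as the arm can. A call with a gripper value outside its range is refused whole. The fingers move at their own pace and stop on an object; the grip force is fixed at half the most. Time passes only in rows, so rows that repeat a pose let the fingers close. It gives the time, the measured TCP pose, the force and the opening at its end, in the units of the state.
- get_state(): the state, without advancing time (a new reading comes with each control period).
- imaging.get_image(name): name is "scene" or "top" or "wrist"; returns the picture (420x560x3 uint8, blue, green, red); there is no depth.
- imaging.camera_info(name): a dict with "fx", "fy", "cx", "cy" (pixels), "R" (3x3) and "t" (3): a world point X has camera coordinates R X + t. Camera axes: x right, y down, z forward; pixel columns grow to the right and rows downward; lengths in m; the calibration is good to about 2 mm. A picture is of the moment at which its call begins: read the wrist's pose just before it. camera_info takes no time and is no camera call; for the wrist camera it gives the pose at the moment of the call.
- job_done(): hands the job in, once; it reports no verdict.
The state is a dict: "t": time; "q": joint angles; "joint_velocities": joint speeds; "joint_efforts": joint torques, N m; "tool_pos": TCP position; "ee_rot": TCP orientation; "wrist_force": force on the tool from outside, world axes, zero at the start; "wrist_torque": the same for the moment, N m; "width": finger opening in m.
Only numpy, scipy, OpenCV 4.12 (cv2) and the standard library are available. Lean on these libraries where they do the work, as an engineer would, in place of code of your own. Each camera call takes 0.05 s, during which the arm holds its last target.

TASK

Put the boiler into its test run: slide the white cover of the grey service box fully open, take the red-headed key out of the wooden key block, push it fully home in the lock under the cover (the pins are sticky: wiggle it in with light pressure, do not ram it) and turn it a quarter turn clockwise to its stop. The switch springs back by itself, so finish while still gripping the key and holding it turned. Leave the black key, the jar, the blue gauge case and the hammer where they are.

Things in the scene. Friction and masses are not known exactly. Their poses are not given: they have to be found in the camera images.
- cover_grip (a point): Centre of the finger grip of the flat white sliding cover on the service box. The grip is an upright rib 40 mm along the point's x, 10 mm thick along y, 22 mm high; this point is 11 mm above the cover's flat top and 11 mm below the rib's top. Cover 96 x 102 x 4 mm; its underside is 1 mm above the box's top. It slides along the point's +y to open; about 2 N of friction, stays where it is left.
- cover (a joint): How far the white cover has been slid open, in m: 0 closed over the lock, 0.108 fully open (stop). It starts between 0 and 0.02.
- service_box: Fixed grey box, 140 mm along x, 240 mm along y, 75 mm high; origin: centre of its underside. The compartment under the cover, 84 x 84 mm, is centred 55 mm to the -y side of the middle, with the lock in its centre. Aluminium slide rails, 9 mm high, run along y, their inner sides 47 mm either side of the middle.
- keyhole (a point): Centre of the keyhole in the lock's fixed upper face, a 36 mm steel square level with the box's top. z up. The keyway is an upright slot, 5.6 mm along x, 12.6 mm along y, with a 2.5 mm wide bevel round its mouth. The key is home when its collar sits on this face, blade tip 32 mm below it; it can be turned only within about 4 mm of that.
- lock_pins (a point): Middle of the sticky pins inside the lock, 19 mm below the keyhole's centre. Three pins, 13, 19 and 25 mm below the lock's face, poke into the slot from alternate flat sides (+x, -x, +x). The blade stops on each; lean the key 1 to 3 mm to one side and then the other along x while pressing lightly (about 10 N) and it drops past. Rammed straight it takes 25 N and more.
- lock_plug (a joint): Angle of the lock's plug in rad: 0 at rest, with its slot in line with the keyhole, growing clockwise seen from above to 1.571 at the stop (a quarter turn). A spring drives it back to 0: 0.03 N m at rest, 0.10 N m at the stop. The blade has about 0.14 rad of play in it.
- red_key_head (a point): Centre of the red plastic head of the loose key (30 g) standing blade down in the key block. Head 10 mm thick along x (pinch it there), 28 mm wide along y, 34 mm high along z (up). Under it a round collar 18 mm across, 4 mm thick, its underside 21 mm below this point. The collar rests on the block's top; the key pulls straight up. Half a turn round it is the same.
- red_key_tip (a point): Tip of the red key's blade, 53 mm straight below the head's centre. Below the collar: a thin round neck 12 mm long, then the flat steel blade, 4 mm thick along x, 11 mm wide along y, 20 mm long, tapering to 3.2 mm thick over its last 1.2 mm. Standing in the block the tip is 32 mm below the block's top.
- key_block: Fixed wooden block, 64 mm along x, 128 mm along y, 44 mm high, with two key slots 32 mm either side of its middle along y; either may hold the red key. Origin: centre of its underside.
- black_key_head (a point): Centre of the black head of the other key, of the same shape, in the other slot of the block. To be left alone.
- jar_center (a point): Centre of a screw-top glass jar of olives, 72 mm across, 111 mm high. To be left alone.
- gauge_case_center (a point): Centre of a blue plastic pressure gauge case, 115 x 85 x 40 mm. To be left alone.
- hammer_grip (a point): Handle of a wooden-handled hammer lying on the worktop beyond the box. To be left alone.
Not all that is in view belongs to the job. Of the things like the part that bears red_key_head, leave any that is purple; of the rest the smaller one is meant.

How it is judged:
By the outcome, as a careful person would: the job done as asked, in the order asked, and still so for the second after the job is handed in, while the arm keeps its last pose, push and grip.
It also fails if it takes over 64 s, if anything falls off the work surface, if the arm or the gripper's body presses on something with over 40 N, if the wrist force passes 120 N, or if a joint passes its speed limit or range.

## Working session

There is one attempt and no reset: what is moved stays moved. The work goes in short steps, Python scripts to look and compute and a shell command to move; the robot and the scene stay as the last step left them, time stands still between calls to the robot, and variables do not carry over. Pictures are saved under pics/ and viewed, and the job is handed in when it is done.

```bash
mkdir -p pics; cat > h.py <<'E'
import numpy as np, cv2
from station import get_state, imaging
def snap(n,tag):
    ci=imaging.camera_info(n); im=imaging.get_image(n); cv2.imwrite(f'pics/{tag}.png',im); np.savez(f'pics/{tag}.npz',**{k:np.array(v) for k,v in ci.items()}); return im,ci
def load(tag):
    return cv2.imread(f'pics/{tag}.png'),dict(np.load(f'pics/{tag}.npz'))
def ray(ci,u,v):
    R=np.array(ci['R']);t=np.array(ci['t']).ravel()
    d=R.T@np.array([(u-ci['cx'])/ci['fx'],(v-ci['cy'])/ci['fy'],1.]); return -R.T@t,d
def onz(ci,u,v,z):
    o,d=ray(ci,u,v); return o+d*(z-o[2])/d[2]
def proj(ci,X):
    c=np.array(ci['R'])@np.array(X)+np.array(ci['t']).ravel(); return np.array([ci['fx']*c[0]/c[2]+ci['cx'],ci['fy']*c[1]/c[2]+ci['cy']])
def tri(ci1,p1,ci2,p2):
    o1,d1=ray(ci1,*p1);o2,d2=ray(ci2,*p2)
    A=np.stack([d1,-d2],1);s=np.linalg.lstsq(A,o2-o1,rcond=None)[0]
    a=o1+d1*s[0];b=o2+d2*s[1]; return (a+b)/2,np.linalg.norm(a-b)
E
python3 - <<'E'
from h import *
for n in ['scene','top','wrist']:
    im,ci=snap(n,n+'0'); o,d=ray(ci,280,210); print(n,ci['fx'],o.round(3),d.round(3))
s=get_state();print(s)
E
```

```text
scene 381.96632072971516 [ 1.122 -0.38   0.633] [-0.612  0.454 -0.648]
top 384.56544107980517 [0.489 0.008 1.093] [ 0.12  -0.014 -0.993]
wrist 367.2975479644581 [0.116 0.618 0.373] [ 0.281 -0.083 -0.956]
{'t': 0.15, 'q': array([-1.33519928,  0.41177252, -0.01273113,  1.59683337,  0.00561454,
        1.13430543, -0.08220579]), 'joint_velocities': array([ 3.53610452e-04, -3.68047180e-03,  1.43825601e-03, -9.43975550e-04,
       -8.64134252e-05, -2.93790131e-04, -3.86420643e-04]), 'joint_efforts': array([ 2.42903123e-03, -6.01031184e+01,  6.83438033e-01, -2.99642086e+01,
        1.40569633e-02,  7.92474282e-03, -6.73658462e-06]), 'tool_pos': array([0.18688112, 0.59602557, 0.24161857]), 'ee_rot': array([ 1.51294548e-01,  9.88488517e-01, -6.39521670e-04, -4.97645833e-05]), 'wrist_force': array([1.31101621, 0.09766496, 1.06563687]), 'wrist_torque': array([-0.0318654 , -0.00113415, -0.0146911 ]), 'width': 0.08521790809374682}
```

View pics/scene0.png

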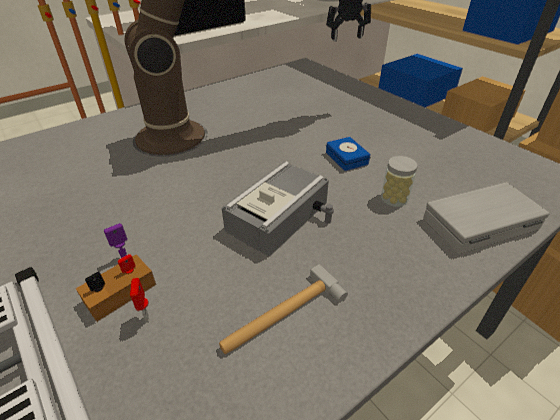

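View pics/top0.png

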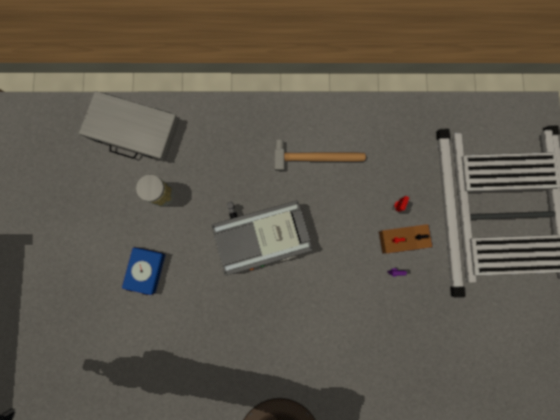

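View pics/wrist0.png

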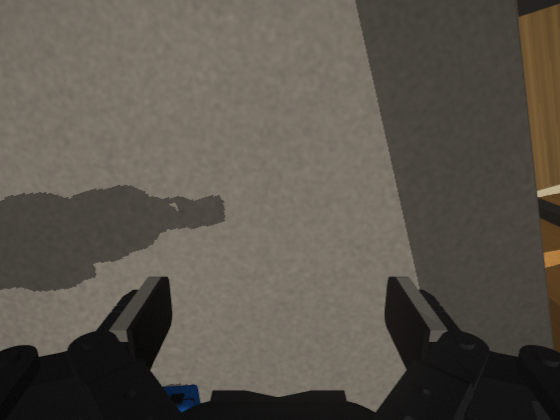

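The scene shows the service box at about (275,205), with its cover grip at (266,197). The wooden block is at (117,287). There are three candidates for the key: red in the block (127,264), red beside the block (139,295) and purple (116,238). Purple is excluded, and I'll enlarge the view to compare the two reds.

```bash
python3 - <<'E'
from h import *
a,_=load('scene0');b,c=load('top0')
A=cv2.resize(a[215:330,60:175],(400,400),interpolation=cv2.INTER_CUBIC)
B=cv2.resize(b[180:295,340:455],(400,400),interpolation=cv2.INTER_CUBIC)
cv2.imwrite('pics/c1.png',np.hstack([A,B]))
A=cv2.resize(a[150:260,210:345],(400,326),interpolation=cv2.INTER_CUBIC)
B=cv2.resize(b[190:290,200:323],(400,326),interpolation=cv2.INTER_CUBIC)
cv2.imwrite('pics/c2.png',np.hstack([A,B]))
for n,p,z in [('block',(406,238),.044),('keyhead',(399,240),.083),('box',(262,238),.075)]: print(n,onz(c,*p,z))
E
```

```text
block [ 0.53791078 -0.35146103  0.044     ]
keyhead [ 0.53092929 -0.31932857  0.083     ]
box [0.53823565 0.04133871 0.075     ]
```

View pics/c1.png

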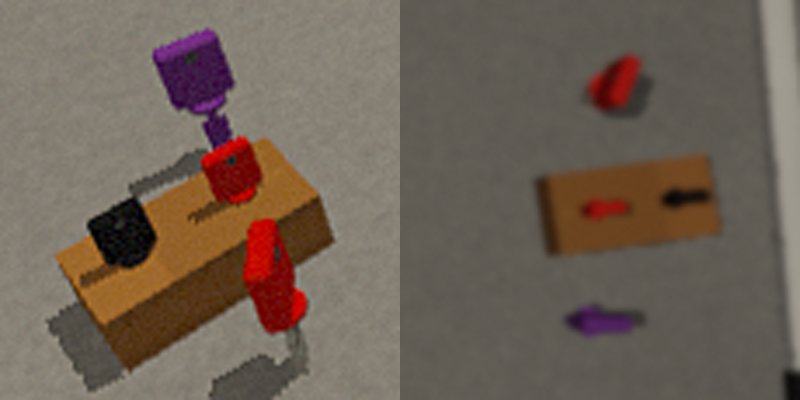

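View pics/c2.png

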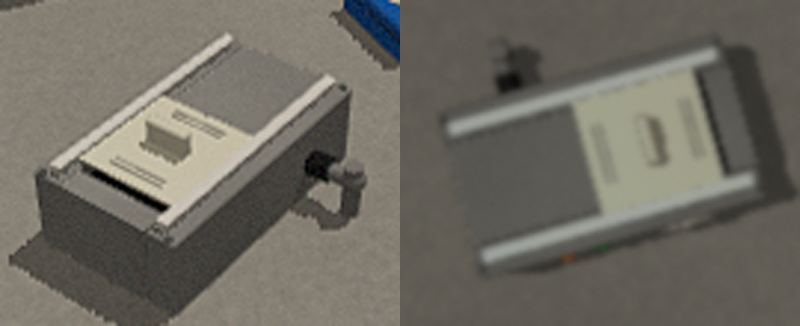

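The red key in the block (127,264 in scene; 399,240 in top) has a clearly smaller head than the red one beside the block, and it isn't purple, so it is the one meant. Next I'll move above the box, turned for the insertion yaw, and measure with the wrist camera.

```bash
python3 -m inch '[45,-31,10,0,0,-8,40, 90,-92,20,0,0,-16,0, 135,-130,30,0,0,-24,0, 165,-170,40,0,0,-32,0, 190,-210,50,0,0,-40,0, 215,-250,50,0,0,-48,0, 240,-290,50,0,0,-56,0, 265,-330,50,0,0,-57,0]'
python3 -m inch '[27,-40,0,0,0,0,0, 55,-80,0,0,0,0,0, 80,-120,0,0,0,0,0, 95,-160,0,0,0,0,0, 95,-170,0,0,0,0,0, 95,-170,0,0,0,0,0]'
python3 - <<'E'
from h import *
s=get_state();print(s['t'],s['q'].round(2),s['tool_pos'],s['ee_rot'].round(4),s['wrist_force'].round(2),s['width'])
snap('wrist','w1')
E
```

```text
t: 0.95
tool_pos: [0.4364, 0.2904, 0.2921]
ee_rot: [0.607, 0.795, 0.0, -0.0]
wrist_force: [0.5, 0.2, 0.4]
width: -0.0004
t: 1.55
tool_pos: [0.5307, 0.1199, 0.2917]
ee_rot: [0.606, 0.795, -0.0, 0.0]
wrist_force: [-0.8, 1.0, -0.1]
width: -0.0003
1.55 [-0.68  0.24  0.45  1.75 -0.11  1.18  0.07] [0.53072821 0.11992909 0.2916939 ] [ 6.063e-01  7.952e-01 -3.000e-04  0.000e+00] [-0.75  1.   -0.09] -0.0003466063398518057
```

View pics/w1.png

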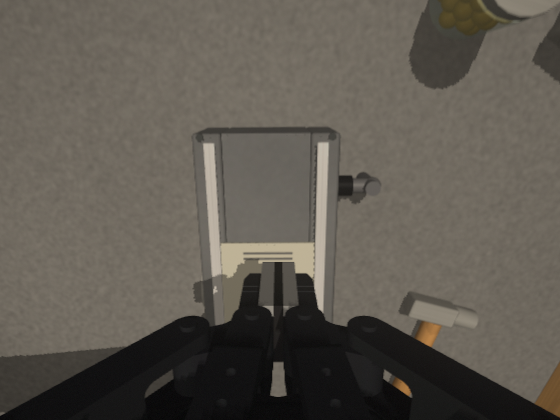

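```bash
python3 - <<'E'
from h import *
im,c=load('w1');t,ct=load('top0')
print(ray(c,280,210))
for p in [(200,133),(338,131)]: print('corner',onz(c,*p,.075))
for p in [(220,243),(314,243)]: print('cover edge',onz(c,*p,.080))
for p in [(280,255)]: print('grip-ish',onz(c,*p,.1))
A=cv2.resize(im[110:330,170:390],(600,600),interpolation=cv2.INTER_CUBIC);cv2.imwrite('pics/c3.png',A)
E
```

```text
(array([0.51168162, 0.19244663, 0.42336029]), array([ 0.08267514, -0.28060607, -0.9562796 ]))
corner [0.44998885 0.14281375 0.075     ]
corner [0.573375   0.17853912 0.075     ]
cover edge [0.49241323 0.04228686 0.08      ]
cover edge [0.58356856 0.0672851  0.08      ]
grip-ish [0.55161739 0.05415404 0.1       ]
```

View pics/c3.png

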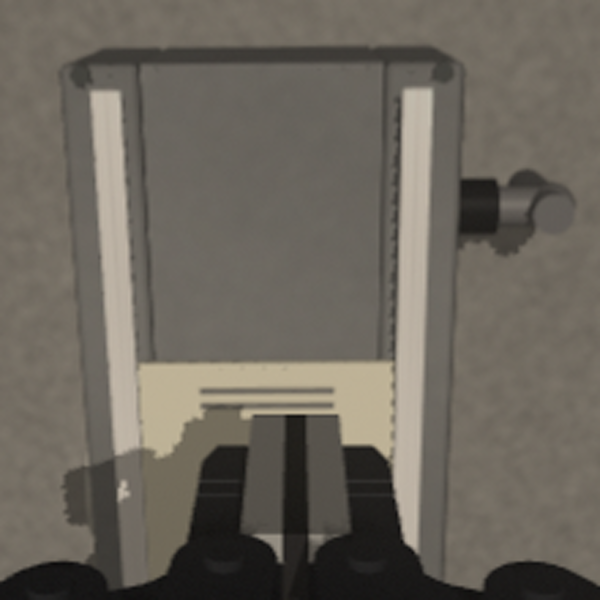

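```bash
python3 - <<'E'
from h import *
im,c=load('w1');t,ct=load('top0')
a=onz(c,193.8,132.7,.075);b=onz(c,338.7,132.0,.075);print(a,b,np.linalg.norm(a-b))
x=(b-a)/np.linalg.norm(b-a);y=np.array([-x[1],x[0],0]);m=(a+b)/2;cen=m-.12*y
print('yaw',np.degrees(np.arctan2(x[1],x[0])),'cen',cen,'keyhole',cen-.055*y)
e=(onz(c,220,243,.08)+onz(c,314,243,.08))/2
print('cover edge along y rel centre',(e-cen)@y,(e-cen)@x)  # closed: -55+51=-4mm
# top cam check: project corners & rails
for sx in(-.07,.07):
  for sy in (-.12,.12): print(proj(ct,cen+sx*x+sy*y).round(1))
print('keyhole px top',proj(ct,cen-.055*y))
A=cv2.resize(t[190:290,200:323],(738,600),interpolation=cv2.INTER_CUBIC)
for sx in(-.07,.07):
  for sy in (-.12,.12):
    p=(proj(ct,cen+sx*x+sy*y)-[200,190])*6; cv2.circle(A,tuple(int(v) for v in p),4,(0,0,255),-1)
p=(proj(ct,cen+(-.055+.0)*y)-[200,190])*6; cv2.circle(A,tuple(int(v) for v in p),4,(0,255,0),-1)
cv2.imwrite('pics/c4.png',A)
E
```

```text
[0.44436501 0.14155617 0.075     ] [0.57428709 0.17784312 0.075     ] 0.134894371252123
yaw 15.60492815833738 cen [0.54160637 0.04412292 0.075     ] keyhole [ 0.55640152 -0.00884975  0.075     ]
cover edge along y rel centre 0.011242589738452073 -0.0006138131973563998
[312.  249.8]
[223.7 275.2]
[297.1 199.3]
[210.2 223.7]
keyhole px top [280.96253816 231.03996968]
```

View pics/c4.png

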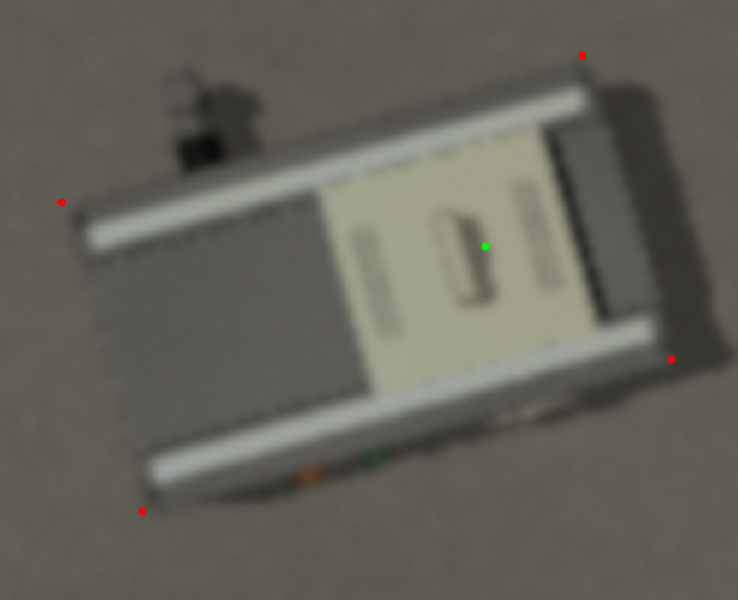

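The top view agrees with the wrist-measured box to within a few mm, and the cover is about 15 mm open. I'll move behind the rib on its -y side.

```bash
python3 -m inch '[10,-45,0,0,0,0,0, 20,-90,0,0,0,0,0, 29,-139,-10,0,0,0,0, 29,-139,-50,0,0,0,0, 29,-139,-52,0,0,0,0, 29,-139,-52,0,0,0,0]'
python3 - <<'E'
from h import *
s=get_state();print(s['q'].round(2),s['tool_pos'],s['wrist_force'].round(2))
snap('wrist','w2')
E
```

```text
t: 2.2
tool_pos: [0.5591, -0.0139, 0.2394]
ee_rot: [0.603, 0.798, -0.0, -0.001]
wrist_force: [-0.8, 0.0, 0.5]
width: 0.0
[-0.46  0.32  0.51  1.79 -0.18  1.08  0.39] [ 0.55909801 -0.01394196  0.23935424] [-0.84  0.    0.5 ]
```

View pics/w2.png

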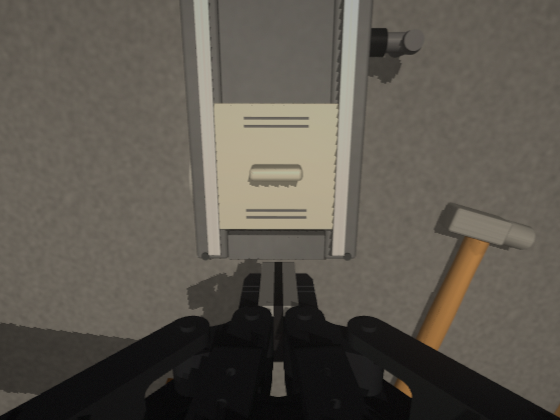

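```bash
python3 - <<'E'
from h import *
s=get_state();print(s['tool_pos'])
im,c=load('w2')
print('rib',onz(c,275.5,172,.102))
a=onz(c,216,104,.08);b=onz(c,338,104,.08);d=onz(c,221,229,.08);e=onz(c,334,229,.08)
print('cover cen',(a+b+d+e)/4,np.linalg.norm(a-b),np.linalg.norm(a-d),np.degrees(np.arctan2(*(b-a)[[1,0]])),np.degrees(np.arctan2(*(e-d)[[1,0]])))
f=onz(c,198,259,.075);g=onz(c,354,259,.075);x=(g-f)/np.linalg.norm(g-f);y=np.array([-x[1],x[0],0])
cen=(f+g)/2+.12*y;print('box',np.linalg.norm(g-f),np.degrees(np.arctan2(x[1],x[0])),cen,'keyhole',cen-.055*y)
E
```

```text
[ 0.55986669 -0.01404014  0.24044972]
rib [0.55174996 0.00725758 0.102     ]
cover cen [0.55356004 0.00530425 0.08      ] 0.0928354181123248 0.10105339498791904 15.769618043968299 15.808728105095495
box 0.1370888791032855 15.819384801467729 [0.54153021 0.04314473 0.075     ] keyhole [ 0.55652353 -0.00977219  0.075     ]
```

```bash
python3 -m inch '[1,-5,-40,0,0,0,0, 1,-5,-80,0,0,0,0, 1,-5,-115,0,0,0,0, 1,-5,-135,0,0,0,0, 1,-5,-141,0,0,0,0, 1,-5,-141,0,0,0,0]'
python3 -m inch '[-3,10,0,0,0,0,0, -7,24,0,0,0,0,0, -11,38,0,0,0,0,0, -15,53,0,0,0,0,0, -19,67,0,0,0,0,0, -23,80,0,0,0,0,0, -25,90,0,0,0,0,0, -26,93,0,0,0,0,0]'
```

```text
t: 2.85
tool_pos: [0.5613, -0.0203, 0.0994]
ee_rot: [0.604, 0.797, 0.0, 0.0]
wrist_force: [-0.2, 0.0, -0.1]
width: 0.0
t: 3.65
tool_pos: [0.5339, 0.0729, 0.0986]
ee_rot: [0.604, 0.797, -0.0, -0.0]
wrist_force: [0.7, -1.1, 0.2]
width: -0.0
```

```bash
python3 -m inch '[-2,6,0,0,0,0,0, -3,11,0,0,0,0,0, -4,14,0,0,0,0,0, -4,14,0,0,0,0,0]'
```

```text
t: 4.05
tool_pos: [0.5318, 0.0797, 0.0987]
ee_rot: [0.607, 0.795, -0.002, 0.003]
wrist_force: [4.8, -14.8, -2.2]
width: -0.0006
```

Contact force rose to 15 N, and the travel from the original rib (about 93 mm) plus the 15 mm start matches the 108 mm stop. I'll back off, lift toward the key block and take a picture.

```bash
python3 -m inch '[6,-22,0,0,0,0,0, 7,-26,40,0,0,0,0, 8,-28,90,0,0,0,0, 10,-65,135,0,0,0,20, 10,-110,140,0,0,0,40, 10,-115,140,0,0,0,50, 10,-115,140,0,0,0,50, 10,-115,140,0,0,0,50]'
python3 - <<'E'
from h import *
s=get_state();print(s['q'].round(2),s['tool_pos'],s['wrist_force'].round(2))
snap('wrist','w3')
E
```

```text
t: 4.85
tool_pos: [0.54, -0.0285, 0.238]
ee_rot: [0.604, 0.797, -0.0, -0.001]
wrist_force: [-0.4, 0.3, -0.3]
width: 0.0503
[-0.48  0.29  0.55  1.83 -0.17  1.06  0.41] [ 0.54004464 -0.028466    0.23795832] [-0.38  0.33 -0.26]
```

View pics/w3.png

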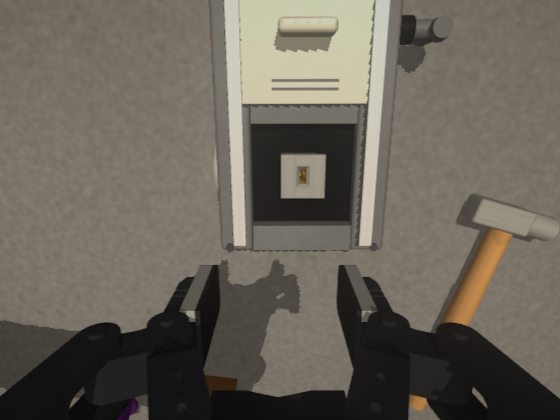

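The cover is fully open. The lock's square is centred near (303,177), with the keyhole at (303,176).

```bash
python3 - <<'E'
from h import *
im,c=load('w3')
g=cv2.cvtColor(im,cv2.COLOR_BGR2GRAY)
m=(g>100).astype(np.uint8);m[:130]=0;m[215:]=0;m[:,:262]=0;m[:,345:]=0
n,l,st,ce=cv2.connectedComponentsWithStats(m);i=1+np.argmax(st[1:,4]);cnt=cv2.findContours((l==i).astype(np.uint8),0,2)[0][0]
r=cv2.minAreaRect(cnt);print(r)
P=np.array([onz(c,*p,.075) for p in cv2.boxPoints(r)]);print(P.round(4),P.mean(0),[np.linalg.norm(P[k]-P[k-1]) for k in range(4)])
d=P[2]-P[1];print(np.degrees(np.arctan2(d[1],d[0])))
print('keyhole px',onz(c,303,175.5,.075))
print('rib',onz(c,308,25,.102),'edge',onz(c,305,105,.08))
A=cv2.resize(im[140:215,260:350],(720,600),interpolation=cv2.INTER_CUBIC);cv2.imwrite('pics/c5.png',A)
E
```

```text
((303.0, 175.5), (43.0, 44.0), 90.0)
[[ 0.5344  0.0032  0.075 ]
 [ 0.5683  0.0127  0.075 ]
 [ 0.5792 -0.0213  0.075 ]
 [ 0.544  -0.0311  0.075 ]] [ 0.55649109 -0.00911919  0.075     ] [np.float64(0.03561794707508355), np.float64(0.03524570973061628), np.float64(0.03563796057901368), np.float64(0.03650126415404788)]
-72.23590810913316
keyhole px [ 0.55640243 -0.00882037  0.075     ]
rib [0.52724412 0.09346538 0.102     ] edge [0.54161078 0.04445545 0.08      ]
```

View pics/c5.png

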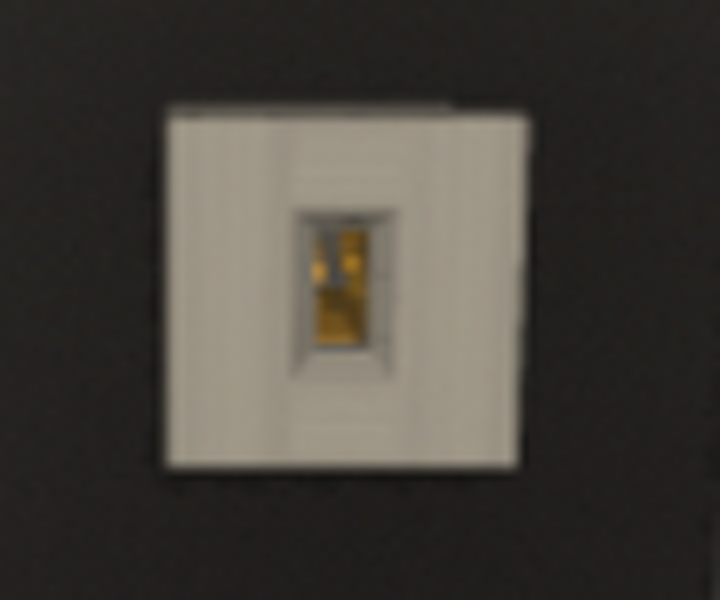

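```bash
python3 -m inch '[0,-40,10,0,0,-2,50, 0,-85,15,0,0,-4,50, -2,-132,15,0,0,-7,50, -3,-180,15,0,0,-8,50, -5,-228,15,0,0,-8,50, -5,-276,15,0,0,-8,50, -5,-315,15,0,0,-8,50, -5,-330,15,0,0,-8,50]'
python3 -m inch '[0,0,0,0,0,0,50, 0,0,0,0,0,0,50]'
python3 - <<'E'
from h import *
s=get_state();print(s['q'].round(2),s['tool_pos'],s['ee_rot'].round(4),s['wrist_force'].round(2))
snap('wrist','w4')
E
```

```text
t: 5.7
tool_pos: [0.5348, -0.3626, 0.2526]
ee_rot: [0.66, 0.752, -0.001, -0.001]
wrist_force: [-1.0, -0.9, 1.0]
width: 0.0499
t: 5.9
tool_pos: [0.5364, -0.3576, 0.2528]
ee_rot: [0.658, 0.753, 0.0, -0.001]
wrist_force: [0.7, 0.5, 0.3]
width: 0.05
[ 0.07  0.49  0.65  1.56 -0.31  1.19  0.92] [ 0.53638403 -0.35756119  0.25279014] [ 6.58e-01  7.53e-01  4.00e-04 -1.00e-03] [0.66 0.5  0.34]
```

View pics/w4.png

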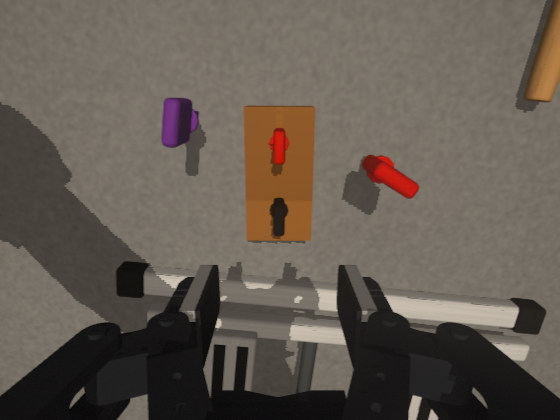

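The block is at (246–314, 107–241) with the red key head at (279,146) and the black one at (279,216). The large red (390,177) and the purple (178,122) stand clear on either side.

```bash
python3 - <<'E'
from h import *
from scipy.spatial.transform import Rotation as Ro
im,c=load('w4')
M=Ro.from_quat([.658,.753,0,-.001]).as_matrix();print('psi',np.degrees(np.arctan2(-M[0,1],M[1,1])))
hsv=cv2.cvtColor(im,cv2.COLOR_BGR2HSV)
m=cv2.inRange(hsv,(4,80,40),(22,255,255));m[:90]=0;m[250:]=0;m[:,:235]=0;m[:,325:]=0
m=cv2.morphologyEx(m,cv2.MORPH_OPEN,np.ones((3,3)))
cnt=max(cv2.findContours(m,0,2)[0],key=cv2.contourArea)
q=cv2.approxPolyDP(cv2.convexHull(cnt),5,True)[:,0];print(q.tolist())
r=cv2.inRange(hsv,(0,150,80),(4,255,255))|cv2.inRange(hsv,(174,150,80),(180,255,255));r[:,:250]=0;r[:,310:]=0
cnt=max(cv2.findContours(r,0,2)[0],key=cv2.contourArea);print(cv2.boundingRect(cnt))
A=cv2.resize(im[100:250,235:325],(360,600),interpolation=cv2.INTER_CUBIC)
B=cv2.resize(im[120:175,255:300],(491,600),interpolation=cv2.INTER_CUBIC)[:,:430]
cv2.imwrite('pics/c6.png',np.hstack([A,B]))
for p in q: print(onz(c,*p,.044))
E
```

```text
psi -82.2963334574093
[[315, 107], [310, 240], [247, 240], [243, 107]]
(270, 128, 19, 36)
[ 0.56085497 -0.28615953  0.044     ]
[ 0.5766586  -0.41236101  0.044     ]
[ 0.51460452 -0.42074173  0.044     ]
[ 0.49718957 -0.29474333  0.044     ]
```

View pics/c6.png

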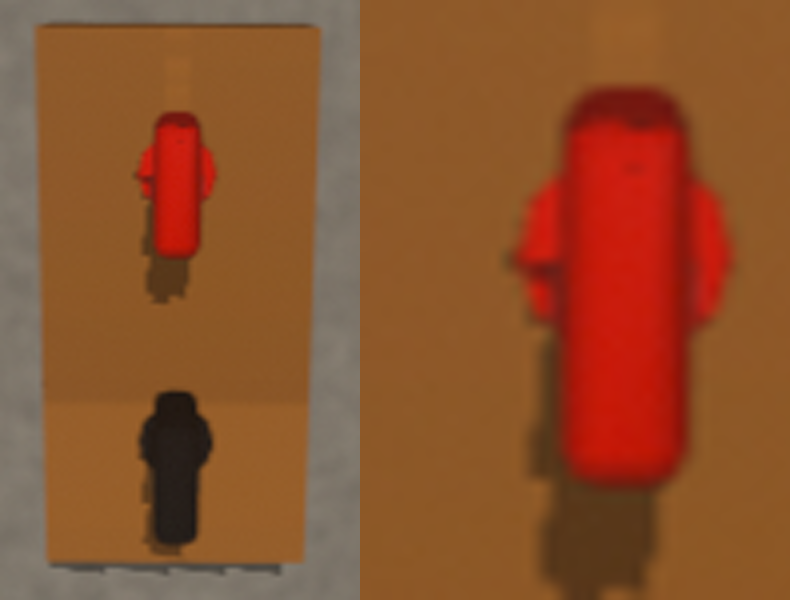

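```bash
python3 - <<'E'
from h import *
im,c=load('w4')
P=[onz(c,*p,.044) for p in [(247,240.5),(310.7,240.5),(244.5,106.5),(315,106.5)]]
print(np.linalg.norm(P[0]-P[1]),np.linalg.norm(P[0]-P[2]))
cen=np.mean(P,0);a=np.radians(7.7);y=np.array([-np.sin(a),np.cos(a),0]);x=np.array([np.cos(a),np.sin(a),0])
print('block',cen,'slots',cen+.032*y,cen-.032*y)
h=onz(c,279.4,147.7,.082);print('head top',h)
T=onz(c,279.4,131,.082)-onz(c,279.4,164.5,.082);print('len',np.linalg.norm(T),np.linalg.norm(onz(c,273.8,147,.082)-onz(c,285.1,147,.082)))
k=onz(c,279,144,.048);print('collar',k)
# tcp relation: at w3, TCP vs image consistency? 
print(get_state()['tool_pos'])
E
```

```text
0.06334026778555614 0.12816095101524755
block [ 0.53783772 -0.35348486  0.044     ] slots [ 0.53355016 -0.3217734   0.044     ] [ 0.54212527 -0.38519633  0.044     ]
head top [ 0.5334657  -0.32137346  0.082     ]
len 0.02723545244543908 0.009241862680138761
collar [ 0.53334829 -0.32238476  0.048     ]
[ 0.53661629 -0.35709003  0.25302531]
```

The key head is at (0.5335, -0.3217), which agrees with the slot position derived from the block. I'll descend above the collar.

```bash
python3 -m inch '[-3,30,-10,0,0,0,36, -3,35,-50,0,0,0,36, -3,35,-95,0,0,0,36, -3,35,-130,0,0,0,36, -3,35,-145,0,0,0,36, -3,35,-145,0,0,0,36, -3,35,-145,0,0,0,36]'
python3 - <<'E'
from h import *
s=get_state();print(s['tool_pos'])
snap('wrist','w5')
E
```

```text
t: 6.65
tool_pos: [0.5336, -0.3247, 0.1102]
ee_rot: [0.658, 0.753, 0.0, 0.001]
wrist_force: [-0.3, -0.7, 0.6]
width: 0.036
[ 0.53359111 -0.32465201  0.11021394]
```

View pics/w5.png

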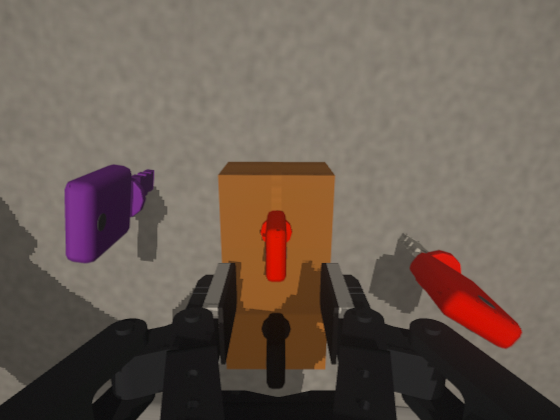

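```bash
python3 - <<'E'
from h import *
im,c=load('w5')
hsv=cv2.cvtColor(im,cv2.COLOR_BGR2HSV)
r=cv2.inRange(hsv,(0,150,80),(4,255,255))|cv2.inRange(hsv,(174,150,80),(180,255,255));r[:,:250]=0;r[:,310:]=0
for row in (215,225,235,245,255,265,275,280,283): 
    k=np.where(r[row])[0]; print(row,(k.min(),k.max()) if len(k) else None)
print(onz(c,277,252,.082),onz(c,277,281,.082),onz(c,277,222,.082))
print(get_state()['tool_pos'])
E
```

```text
215 (np.int64(268), np.int64(284))
225 (np.int64(263), np.int64(289))
235 (np.int64(262), np.int64(290))
245 (np.int64(266), np.int64(285))
255 (np.int64(266), np.int64(285))
265 (np.int64(266), np.int64(285))
275 (np.int64(267), np.int64(285))
280 (np.int64(269), np.int64(281))
283 None
[ 0.53335212 -0.31914814  0.082     ] [ 0.53536087 -0.33423659  0.082     ] [ 0.53137862 -0.3043244   0.082     ]
[ 0.53378261 -0.32514995  0.11077309]
```

```bash
python3 -m inch '[0,4,-15,0,0,0,36, 0,4,-32,0,0,0,36, 0,4,-43,0,0,0,36, 0,4,-48,0,0,0,36, 0,4,-48,0,0,0,36]'
```

```text
t: 7.2
tool_pos: [0.5319, -0.3206, 0.0596]
ee_rot: [0.659, 0.752, -0.0, -0.001]
wrist_force: [0.6, 0.3, -0.5]
width: 0.0361
```

```bash
python3 -m inch '[1,-1,2,0,0,0,36, 1,-1,2,0,0,0,36, 1,-1,2,0,0,0,36]'
```

```text
t: 7.5
tool_pos: [0.534, -0.3221, 0.0634]
ee_rot: [0.659, 0.752, 0.0, 0.001]
wrist_force: [0.4, 0.5, 0.0]
width: 0.036
```

```bash
python3 -m inch '[0,0,0,0,0,0,20, 0,0,0,0,0,0,5, 0,0,0,0,0,0,0, 0,0,0,0,0,0,0, 0,0,0,0,0,0,0, 0,0,0,0,0,0,0]'; python3 -c "
from h import *
s=get_state();print(s['tool_pos'],s['wrist_force'],s['wrist_torque'],s['width'])"
```

```text
t: 8.1
tool_pos: [0.5331, -0.3219, 0.0631]
ee_rot: [0.659, 0.752, -0.0, -0.0]
wrist_force: [-3.0, 0.4, 5.9]
width: 0.0089
[ 0.5331258  -0.32188491  0.06306858] [-2.95046814  0.36986389  5.89783914] [ 0.17380242  0.80840114 -0.03287189] 0.008938579287119488
```

```bash
python3 -m inch '[0,0,8,0,0,0,0, 0,0,18,0,0,0,0, 0,0,30,0,0,0,0, 0,0,42,0,0,0,0, 0,0,65,0,0,0,0, 0,0,95,0,0,0,0, 0,0,115,0,0,0,0, 0,0,115,0,0,0,0]'
python3 - <<'E'
from h import *
s=get_state();print(s['q'].round(2),s['tool_pos'],s['ee_rot'],s['wrist_force'].round(2),s['width'])
snap('wrist','w6');snap('scene','s6')
a,_=load('scene0');b,_=load('s6');A=cv2.resize(b[130:330,60:260],(400,400),interpolation=2);cv2.imwrite('pics/c7.png',A)
E
```

```text
t: 8.9
tool_pos: [0.5354, -0.323, 0.1821]
ee_rot: [0.659, 0.752, 0.001, 0.003]
wrist_force: [0.6, -0.2, 0.2]
width: 0.0093
[ 0.03  0.52  0.62  1.7  -0.35  1.03  0.9 ] [ 0.53536056 -0.32299172  0.18209052] [0.65874149 0.75236185 0.00106648 0.00318807] [ 0.59 -0.21  0.15] 0.009346372688034874
```

View pics/w6.png

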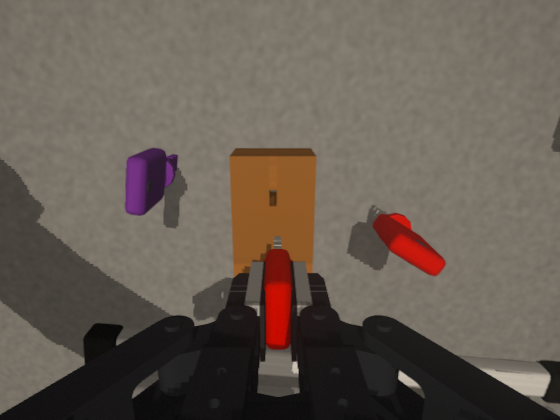

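View pics/c7.png

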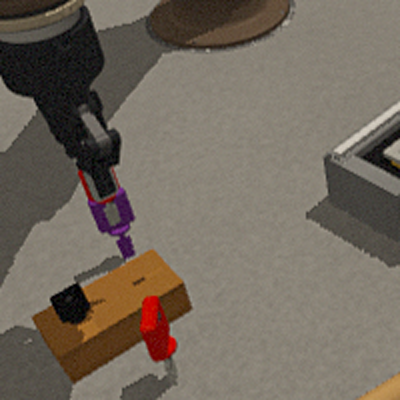

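```bash
python3 - <<'E'
from h import *
im,c=load('w6')
s=get_state();print(s['tool_pos'],s['ee_rot'])
from scipy.spatial.transform import Rotation as Ro
R=Ro.from_quat(s['ee_rot']).as_matrix()
for d in [.051,.031]: print(proj(c,s['tool_pos']+R@[0,0,d]), [proj(c,s['tool_pos']+R@[sx,sy,d]).round(0) for sx in(-.0055,.0055) for sy in (-.002,.002)])
A=cv2.resize(im[225:355,230:325],(438,600),interpolation=2);cv2.imwrite('pics/c8.png',A)
E
```

```text
[ 0.53405817 -0.32169472  0.17873096] [6.58613042e-01 7.52481222e-01 4.95421613e-04 7.90466081e-04]
[273.77443869 239.216483  ] [array([270., 249.]), array([277., 249.]), array([270., 230.]), array([277., 230.])]
[273.51228162 254.31654761] [array([270., 265.]), array([278., 265.]), array([269., 244.]), array([278., 244.])]
```

View pics/c8.png

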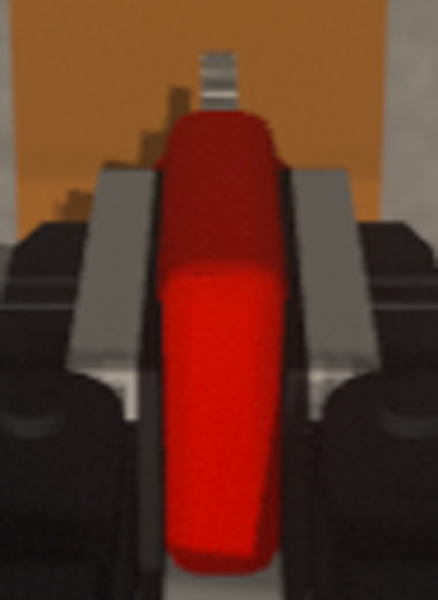

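```bash
python3 - <<'E'
from h import *
from scipy.spatial.transform import Rotation as Ro
snap('wrist','w7'); 
im,_=load('w7');s=get_state();c=imaging.camera_info('wrist');print(s['t'],s['tool_pos'],s['ee_rot'],s['joint_velocities'].round(3))
R=Ro.from_quat(s['ee_rot']).as_matrix()
for d in [.051,.031]: print([proj(c,s['tool_pos']+R@[sx,sy,d]).round(1) for sx in(-.0055,.0055) for sy in (-.002,.002)])
A=cv2.resize(im[215:265,250:310],(720,600),interpolation=2);cv2.imwrite('pics/c9.png',A)
E
```

```text
9.05 [ 0.53363631 -0.32134671  0.17779149] [ 6.58583921e-01  7.52507252e-01  2.33085317e-04 -7.19592841e-06] [ 0.003  0.019 -0.005  0.01   0.    -0.003  0.001]
[array([272.6, 253.8]), array([280. , 253.8]), array([272.5, 234.7]), array([280. , 234.7])]
[array([272. , 270.4]), array([280.2, 270.4]), array([271.9, 249.6]), array([280.3, 249.6])]
```

View pics/c9.png

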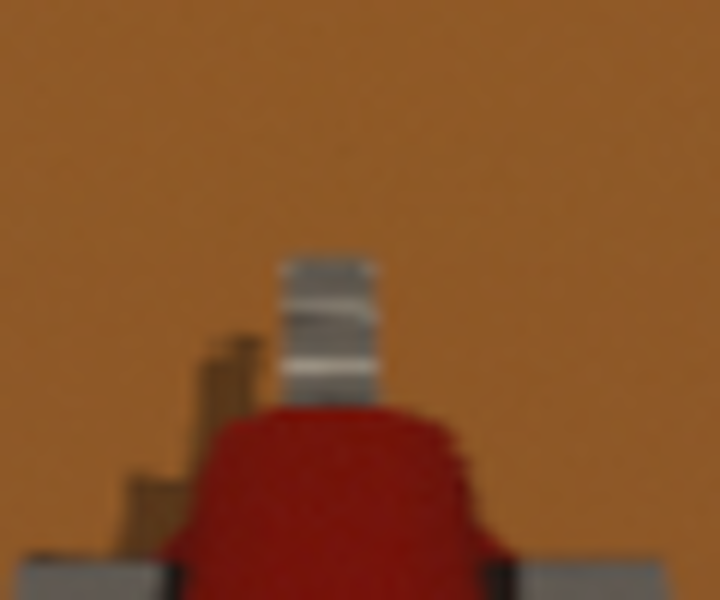

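```bash
python3 -m inch '[3,40,0,0,0,1,0, 6,85,0,0,0,2,0, 10,130,0,0,0,3.5,0, 13,175,0,0,0,5,0, 16,220,0,0,0,6.5,0, 19,260,0,0,0,8,0, 22,295,0,0,0,8.2,0, 23,312,0,0,0,8.2,0]'
python3 -m inch '[0,0,-8,0,0,0,0, 0,0,-18,0,0,0,0, 0,0,-22,0,0,0,0, 0,0,-22,0,0,0,0, 0,0,-22,0,0,0,0]'
cat >> h.py <<'E'
def look(tag,box):
    from scipy.spatial.transform import Rotation as Ro
    snap('wrist',tag);s=get_state();c=imaging.camera_info('wrist')
    np.savez(f'pics/{tag}.npz',**{k:np.array(v) for k,v in c.items()},tp=s['tool_pos'],q=s['ee_rot'])
    R=Ro.from_quat(s['ee_rot']).as_matrix();print(s['t'],s['tool_pos'].round(4),'psi',np.degrees(np.arctan2(-R[0,1],R[1,1])).round(2),'z',R[:,2].round(4),'F',s['wrist_force'].round(1),'T',s['wrist_torque'].round(2),s['width'])
    im,_=load(tag);x0,y0,x1,y1=box;cv2.imwrite(f'pics/{tag}c.png',cv2.resize(im[y0:y1,x0:x1],None,fx=600/(y1-y0),fy=600/(y1-y0),interpolation=2))
E
python3 - <<'E'
from h import *
look('w8',(245,180,315,240));print(get_state()['q'].round(2))
E
```

```text
t: 9.85
tool_pos: [0.5561, -0.0054, 0.1766]
ee_rot: [0.601, 0.799, -0.0, -0.001]
wrist_force: [0.6, -1.1, 0.1]
width: 0.0085
t: 10.35
tool_pos: [0.5565, -0.011, 0.1556]
ee_rot: [0.604, 0.797, -0.0, -0.0]
wrist_force: [0.2, -0.2, 0.1]
width: 0.0094
10.4 [ 0.5567 -0.0107  0.1559] psi -74.29 z [ 1.e-04 -2.e-04 -1.e+00] F [ 0.1  0.1 -0.5] T [-0.01 -0.03  0.02] 0.008923360572517164
[-0.49  0.42  0.55  1.89 -0.28  0.91  0.47]
```

View pics/w8.png

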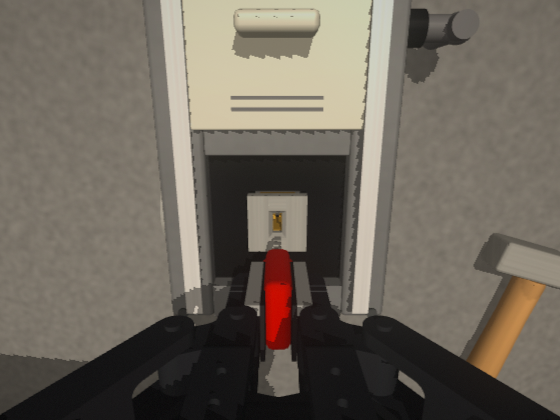

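View pics/w8c.png

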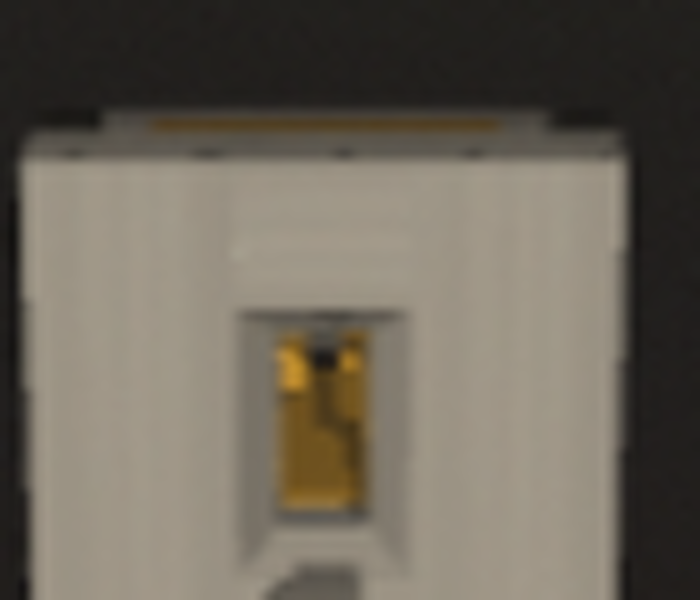

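```bash
python3 - <<'E'
from h import *
im,c=load('w8')
cv2.imwrite('pics/c10.png',cv2.resize(im[205:260,245:309],None,fx=10.9,fy=10.9,interpolation=2))
E
```

View pics/c10.png

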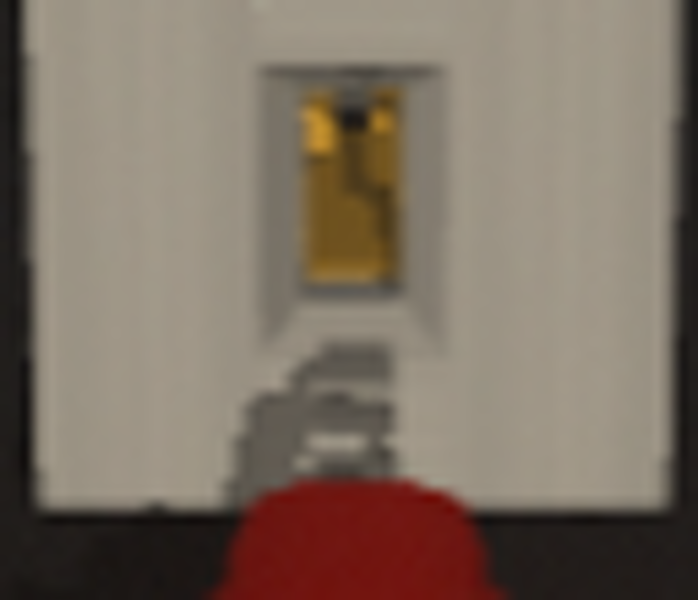

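```bash
python3 - <<'E'
from h import *
from scipy.spatial.transform import Rotation as Ro
im,c=load('w8');tp=c['tp'];R=Ro.from_quat(c['q']).as_matrix()
k=onz(c,277.3,224.2,.075)
tf=onz(c,277.4,236.5,tp[2]-.051);tip=tf-.0055*R[:,0]
print('keyhole',k,'tip',tip,'tip-TCP in tool',R.T@(tip-tp),'err tool',R.T@(k-tip),'world',k-tip)
x=onz(c,245+36/10.9,251.5,.075)-onz(c,245+670/10.9,251.5,.075);print(np.degrees(np.arctan2(-x[1],-x[0])))
for a,b in [((262,350),(440,352))]: pass
# box yaw from rails' inner edges (pixels lines) skip
E
```

```text
keyhole [ 0.55685479 -0.00980331  0.075     ] tip [ 0.55749035 -0.01171887  0.10487033] tip-TCP in tool [-0.00117669  0.0005341   0.050999  ] err tool [ 2.02301554e-03 -9.31197096e-05  2.98698641e-02] world [-0.00063556  0.00191555 -0.02987033]
15.676639496773257
```

```bash
python3 -m inch '[-0.5,1.5,-8,0,0,0,0, -0.5,1.5,-16,0,0,0,0, -0.5,1.5,-24,0,0,0,0, -0.5,1.5,-26,0,0,0,0, -0.5,1.5,-26,0,0,0,0, -0.5,1.5,-26,0,0,0,0]'
python3 - <<'E'
from h import *
look('w9',(245,185,315,245))
E
```

```text
t: 11.0
tool_pos: [0.5562, -0.0083, 0.1298]
ee_rot: [0.603, 0.798, -0.0, 0.0]
wrist_force: [0.2, -0.6, 0.4]
width: 0.0084
11.05 [ 0.5563 -0.0083  0.13  ] psi -74.21 z [ 4.e-04 -0.e+00 -1.e+00] F [ 0.6 -0.5  0.8] T [ 0.01 -0.03 -0.03] 0.00950565018549312
```

View pics/w9c.png

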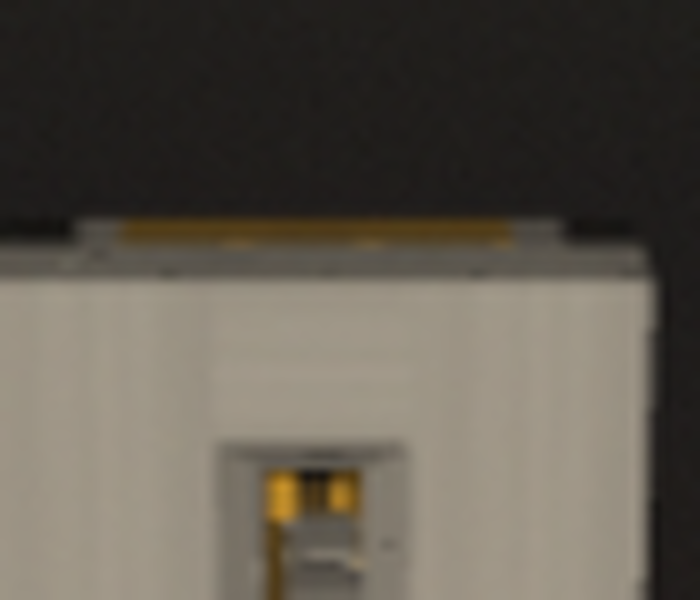

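```bash
python3 - <<'E'
from h import *
from scipy.spatial.transform import Rotation as Ro
im,c=load('w9');tp=c['tp'];R=Ro.from_quat(c['q']).as_matrix()
k=onz(c,276.2,229.3,.075)-.0088*R[:,0]
for px in [(277.4,236.5)]:
  tip=onz(c,*px,tp[2]-.051)-.0055*R[:,0]
  print('keyhole',k,'err tool x,y mm',(R.T@(k-tip)*1e3).round(2),'world',((k-tip)*1e3).round(2))
E
```

```text
keyhole [ 0.55669812 -0.01010789  0.07500106] err tool x,y mm [-0.68 -0.65  3.99] world [-0.44 -0.83 -3.99]
```

```bash
python3 -m inch '[-0.4,-0.8,0,0,0,0,0, -0.4,-0.8,-3,0,0,0,0, -0.4,-0.8,-6,0,0,0,0, -0.4,-0.8,-9,0,0,0,0, -0.4,-0.8,-10,0,0,0,0, -0.4,-0.8,-10,0,0,0,0]'
python3 - <<'E'
from h import *
look('w10',(245,200,315,260))
E
```

```text
t: 11.65
tool_pos: [0.5556, -0.0092, 0.1195]
ee_rot: [0.603, 0.798, -0.0, -0.0]
wrist_force: [-0.4, -1.1, -0.3]
width: 0.009
11.7 [ 0.5556 -0.0092  0.1197] psi -74.21 z [-2.e-04 -1.e-04 -1.e+00] F [ 0.3 -1.9 -0.6] T [-0.15  0.01 -0.  ] 0.009065628077338161
```

View pics/w10c.png

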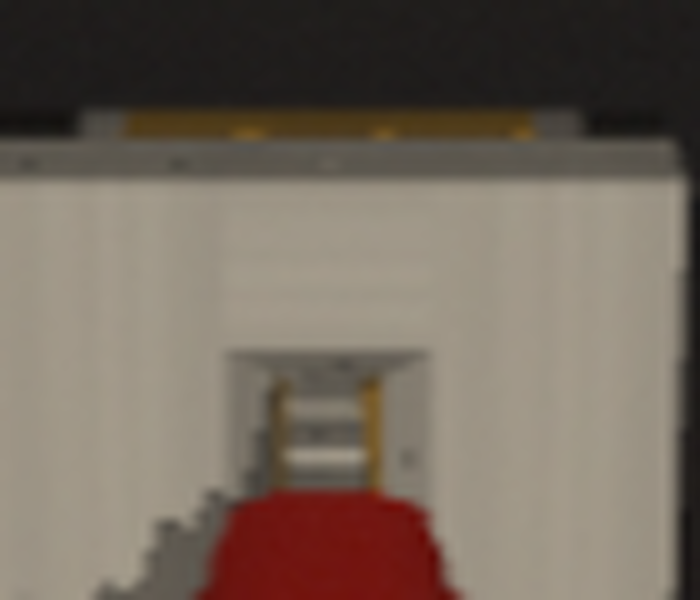

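The blade has entered the slot and is centred, with gold visible on both sides. I'll go down to the first pin.

```bash
python3 -m inch '[0.1,-0.5,-2,0,0,0,0, 0.1,-0.5,-4,0,0,0,0, 0.1,-0.5,-6,0,0,0,0, 0.1,-0.5,-8,0,0,0,0, 0.1,-0.5,-9,0,0,0,0, 0.1,-0.5,-9,0,0,0,0]'
python3 -c "
from h import *
s=get_state();print(s['tool_pos'],s['wrist_force'],s['wrist_torque'])"
```

```text
t: 12.3
tool_pos: [0.5554, -0.0096, 0.1105]
ee_rot: [0.603, 0.798, -0.0, -0.0]
wrist_force: [-0.7, -0.8, -1.5]
width: 0.0089
[ 0.55535162 -0.00960337  0.11045711] [-0.70419988 -0.76551262 -1.45630214] [-0.13071299  0.38993769 -0.00773424]
```

```bash
python3 -m inch '[0,0,-2,0,0,0,0, 0,0,-4,0,0,0,0, 0,0,-4,0,0,0,0]'
python3 -c "
from h import *
s=get_state();print(s['tool_pos'],s['wrist_force'],s['wrist_torque'])"
```

```text
t: 12.6
tool_pos: [0.5562, -0.0095, 0.1068]
ee_rot: [0.603, 0.798, 0.0, 0.0]
wrist_force: [0.1, -0.7, -0.3]
width: 0.0089
[ 0.55620687 -0.00954262  0.10678626] [ 0.10268348 -0.68666748 -0.33684531] [-0.10783188 -0.0082092   0.01004774]
```

```bash
python3 - <<'E'
from h import *
look('w11',(215,220,345,350))
E
```

```text
12.65 [ 0.5562 -0.0096  0.1068] psi -74.2 z [ 9.e-04 -1.e-04 -1.e+00] F [-0.2 -1.2 -0.2] T [-0.08 -0.08 -0.02] 0.009071505768414416
```

View pics/w11c.png

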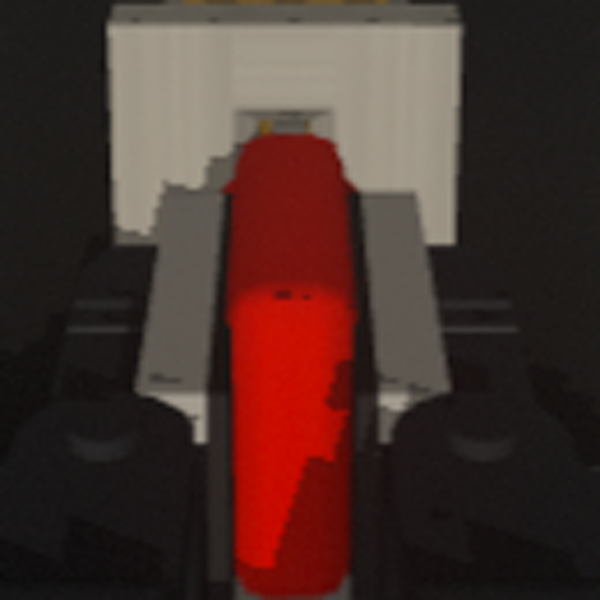

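```bash
python3 -m inch '[0,0,-2,0,0,0,0, 0,0,-4,0,0,0,0, 0,0,-4,0,0,0,0]'
python3 -c "
from h import *
s=get_state();print(s['tool_pos'],s['wrist_force'],s['wrist_torque'])"
```

```text
t: 12.95
tool_pos: [0.5562, -0.0094, 0.1026]
ee_rot: [0.603, 0.798, 0.0, 0.0]
wrist_force: [1.0, 0.1, -0.2]
width: 0.0091
[ 0.55617674 -0.00943654  0.10263537] [ 1.02449117  0.10608668 -0.15109017] [ 0.02443895 -0.31693631 -0.04142296]
```

```bash
python3 -m inch '[0,0,-2,0,0,0,0, 0,0,-4,0,0,0,0, 0,0,-4,0,0,0,0]'
python3 -c "
from h import *
s=get_state();print(s['tool_pos'],s['wrist_force'],s['wrist_torque'])"
```

```text
t: 13.25
tool_pos: [0.5557, -0.0096, 0.0987]
ee_rot: [0.603, 0.798, -0.0, -0.0]
wrist_force: [-0.0, -0.6, 0.6]
width: 0.0091
[ 0.55567874 -0.00960387  0.09871264] [-0.01491705 -0.61966578  0.62435748] [-0.08308601 -0.01397888  0.00249362]
```

```bash
python3 - <<'E'
from h import *
look('w12',(215,220,345,350));snap('scene','s12');a,_=load('s12');cv2.imwrite('pics/c12.png',cv2.resize(a[130:250,210:350],None,fx=5,fy=5,interpolation=2))
E
```

```text
13.3 [ 0.5557 -0.0096  0.0987] psi -74.21 z [-2.e-04 -0.e+00 -1.e+00] F [-0.1 -0.4  1.3] T [-0.05  0.02 -0.02] 0.00916027972661426
```

View pics/w12c.png

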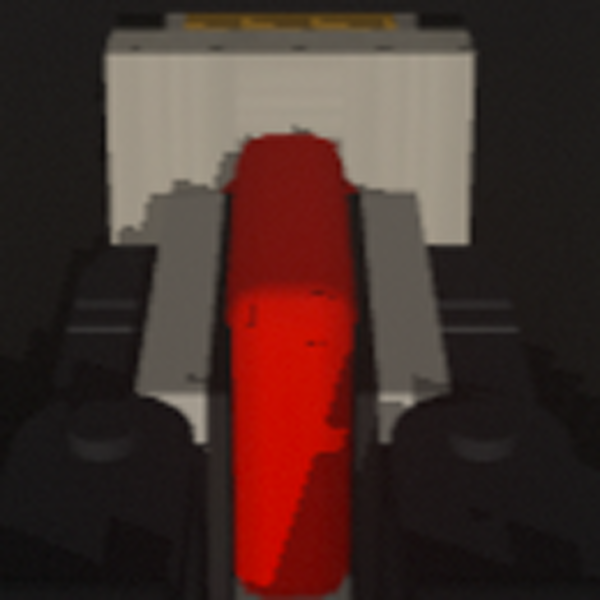

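View pics/c12.png

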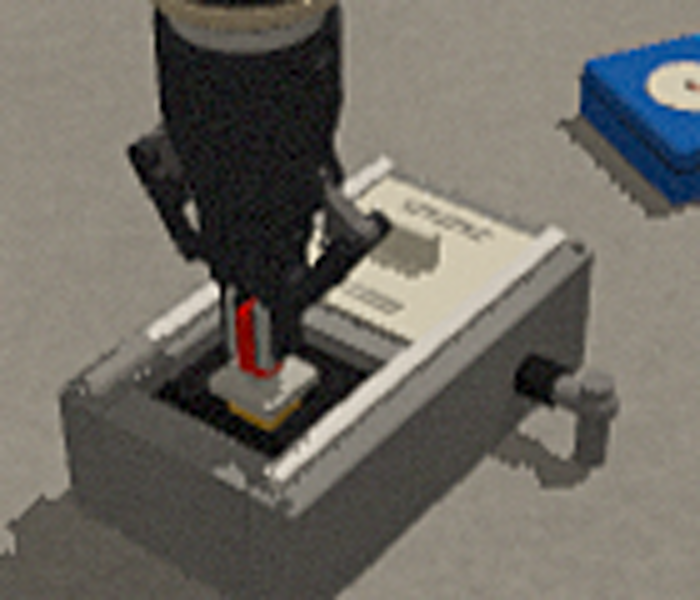

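```bash
python3 -m inch '[0,0,-2,0,0,0,0, 0,0,-4,0,0,0,0, 0,0,-4,0,0,0,0]'
python3 -c "
from h import *
s=get_state();print(s['tool_pos'],s['wrist_force'],s['wrist_torque'])"
```

```text
t: 13.65
tool_pos: [0.5556, -0.0095, 0.0944]
ee_rot: [0.603, 0.798, -0.0, -0.0]
wrist_force: [0.0, 0.1, -0.5]
width: 0.0092
[ 0.5556406  -0.00950057  0.09437746] [ 0.02733175  0.12095997 -0.51648876] [-0.01843808 -0.09306706 -0.02160557]
```

```bash
python3 -m inch '[0,0,-2,0,0,0,0, 0,0,-3,0,0,0,0, 0,0,-3,0,0,0,0]'
python3 -c "
from h import *
s=get_state();print(s['tool_pos'],s['wrist_force'],s['wrist_torque'])"
```

```text
t: 13.95
tool_pos: [0.5558, -0.0096, 0.0938]
ee_rot: [0.603, 0.797, 0.001, -0.0]
wrist_force: [-9.0, 0.3, 24.9]
width: 0.009
[ 0.55578961 -0.0095764   0.09379339] [-9.0371747  0.2636316 24.943469 ] [0.1616483  1.95774821 0.05026771]
```

```bash
python3 -m inch '[0,0,1.5,0,0,0,0, 0,0,1.5,0,0,0,0]'; python3 - <<'E'
from h import *
look('w13',(215,220,345,350));snap('scene','s13');a,_=load('s13');cv2.imwrite('pics/c13.png',cv2.resize(a[180:225,235:295],None,fx=12,fy=12,interpolation=2))
E
```

```text
t: 14.15
tool_pos: [0.5557, -0.0095, 0.094]
ee_rot: [0.603, 0.798, 0.0, -0.0]
wrist_force: [-3.2, -0.3, 12.6]
width: 0.0092
14.2 [ 0.5558 -0.0095  0.094 ] psi -74.21 z [ 1.e-04  6.e-04 -1.e+00] F [-3.4  0.8 11.9] T [0.04 0.9  0.01] 0.009229972079805955
```

View pics/w13c.png

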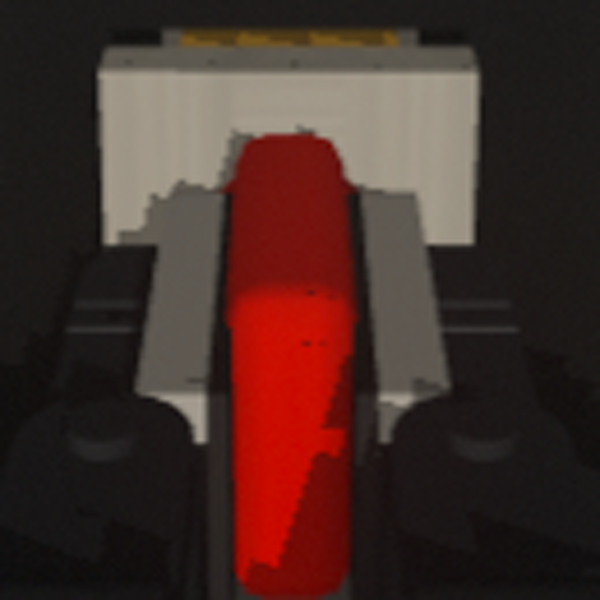

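View pics/c13.png

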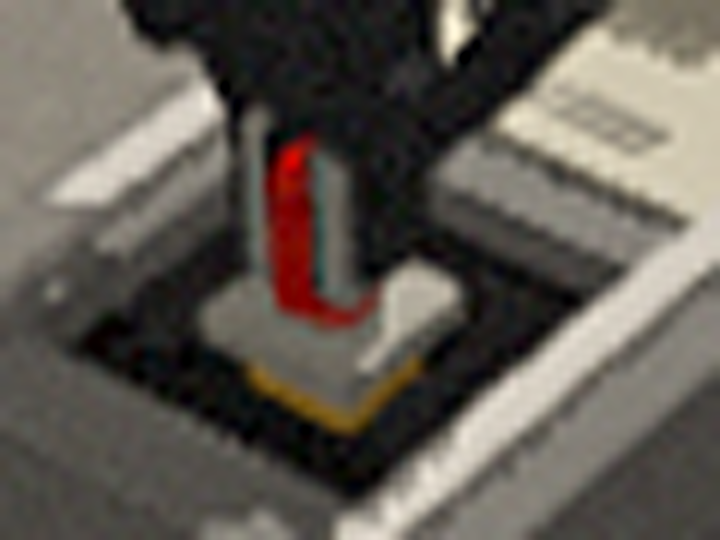

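```bash
python3 -m inch '[0,0,0.5,0,0,-8,0, 0.1,0.1,0.5,0,0,-16,0, 0.2,0.2,0.5,0,0,-24,0, 0.3,0.3,0.5,0,0,-30,0, 0.3,0.3,0.5,0,0,-30,0]'; python3 -c "
from h import *
s=get_state();print(s['tool_pos'],s['wrist_force'],s['wrist_torque'],s['q'].round(2))"
```

```text
t: 14.75
tool_pos: [0.5559, -0.0096, 0.094]
ee_rot: [0.79, 0.613, -0.0, 0.0]
wrist_force: [-2.2, -1.1, 8.6]
width: 0.0092
[ 0.55587551 -0.00964023  0.09401976] [-2.23371098 -1.09346813  8.56454281] [-0.26922198  0.77671351  0.04197504] [-0.55  0.54  0.65  1.94 -0.44  0.81  0.09]
```

```bash
python3 -m inch '[0,0.1,0,0,0,-8,0, 0.1,0.2,0,0,0,-16,0, 0.2,0.3,0,0,0,-24,0, 0.3,0.3,0,0,0,-30,0, 0.3,0.3,0,0,0,-30,0]'; python3 -c "
from h import *
s=get_state();print(s['tool_pos'],s['wrist_force'],s['wrist_torque'],s['q'].round(2))"
python3 -m inch '[0,0.1,0,0,0,-8,0, 0.1,0.2,0,0,0,-16,0, 0.2,0.3,0,0,0,-24,0, 0.2,0.3,0,0,0,-30,0, 0.2,0.3,0,0,0,-30,0]'; python3 -c "
from h import *
s=get_state();print(s['tool_pos'],s['wrist_force'],s['wrist_torque'],s['q'].round(2))"
```

```text
t: 15.25
tool_pos: [0.5558, -0.0097, 0.094]
ee_rot: [0.922, 0.387, -0.001, 0.0]
wrist_force: [-4.7, -1.3, 10.5]
width: 0.0089
[ 0.55583091 -0.00967138  0.09399647] [-4.6914417  -1.33848876 10.45856753] [-0.38512581  1.07044552  0.05881394] [-0.64  0.59  0.79  1.95 -0.55  0.84 -0.33]
t: 15.75
tool_pos: [0.5557, -0.0097, 0.094]
ee_rot: [0.991, 0.135, -0.001, 0.001]
wrist_force: [-5.6, -2.4, 12.0]
width: 0.0089
[ 0.55572805 -0.00969872  0.093971  ] [-5.59479606 -2.38172402 12.00319394] [-0.49322901  1.33858974  0.04534507] [-0.72  0.64  0.92  1.95 -0.66  0.89 -0.75]
```

```bash
python3 -m inch '[-0.3,-0.2,0,0,0,-3,0, -0.5,-0.5,0,0,0,-6,0, -0.5,-0.5,0,0,0,-6,0]'; python3 -c "
from h import *
s=get_state();print(s['wrist_force'],s['wrist_torque'],s['ee_rot'])"
python3 -m inch '[0,0,0,0,0,-3,0, 0,0,0,0,0,-4,0, 0,0,0,0,0,-4,0]'; python3 - <<'E'
from h import *
look('w14',(195,200,365,350));
E
```

```text
t: 16.05
tool_pos: [0.5556, -0.0098, 0.094]
ee_rot: [0.996, 0.084, -0.001, 0.0]
wrist_force: [-4.5, -1.2, 10.1]
width: 0.0092
[-4.48303911 -1.20378633 10.10361504] [-0.23871398  0.96438199  0.07203896] [ 9.96425530e-01  8.44738357e-02 -5.08517835e-04  2.76266423e-04]
t: 16.35
tool_pos: [0.5556, -0.0097, 0.094]
ee_rot: [0.999, 0.05, -0.001, 0.0]
wrist_force: [-4.0, -0.9, 8.6]
width: 0.0095
16.4 [ 0.5556 -0.0097  0.094 ] psi -174.22 z [-9.e-04 -5.e-04 -1.e+00] F [-4.8 -0.8 10.1] T [-0.27  1.01  0.11] 0.009366298486904864
```

View pics/w14c.png

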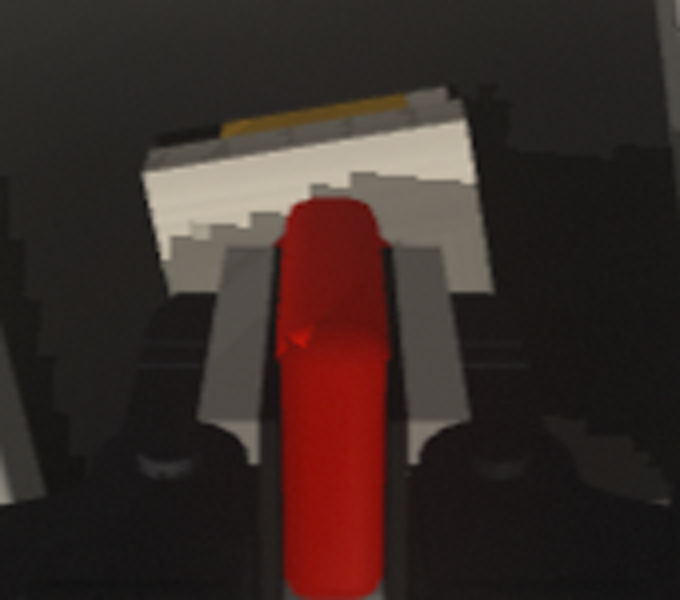

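```bash
python3 -m inch '[0,0,0,0,0,-3,0, 0,0,0,0,0,-3,0, 0,0,0,0,0,-3,0]'; python3 -c "
from h import *
for i in range(1):
  s=get_state();print(s['wrist_force'],s['wrist_torque'],s['ee_rot'])"
python3 -m inch '[0,0,0,0,0,-3,0, 0,0,0,0,0,-3,0, 0,0,0,0,0,-3,0]'; python3 - <<'E'
from h import *
look('w15',(195,200,365,350));
E
```

```text
t: 16.7
tool_pos: [0.5556, -0.0097, 0.094]
ee_rot: [1.0, 0.024, -0.001, 0.0]
wrist_force: [-4.8, -0.8, 9.3]
width: 0.0094
[-4.82862181 -0.81885423  9.29801256] [-0.21991624  0.95093547  0.1496622 ] [ 9.99703345e-01  2.43494985e-02 -5.09991951e-04  2.52080808e-04]
t: 17.0
tool_pos: [0.5556, -0.0097, 0.094]
ee_rot: [1.0, -0.002, -0.001, 0.0]
wrist_force: [-4.0, -1.3, 9.5]
width: 0.0087
17.05 [ 0.5556 -0.0097  0.094 ] psi 179.82 z [-1.1e-03 -6.0e-04 -1.0e+00] F [-3.7 -0.8  9. ] T [-0.27  1.02  0.3 ] 0.009231205734285085
```

View pics/w15c.png

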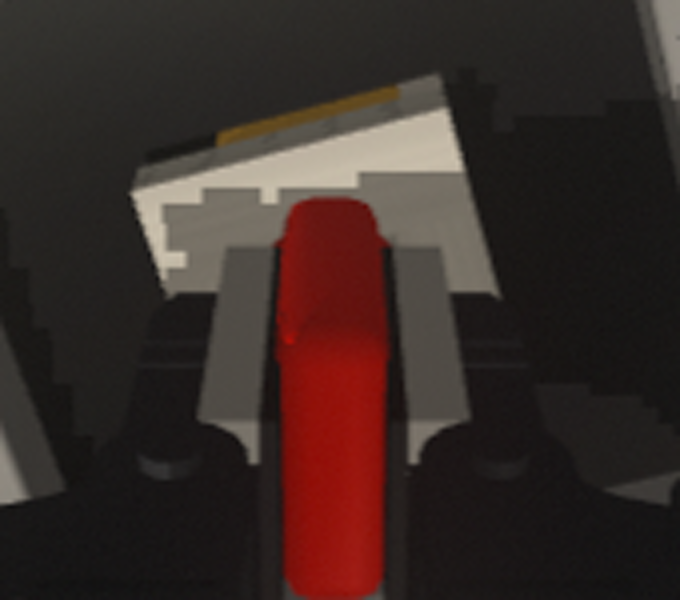

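Torque climbed 0.11 → 0.15 → 0.30 N m over the last 6° (the spring alone gives at most 0.10), so the plug is on its stop. One settling check on the cover and the surroundings, then I'll hand in.

```bash
python3 -m inch '[0,0,0,0,0,0,0, 0,0,0,0,0,0,0, 0,0,0,0,0,0,0, 0,0,0,0,0,0,0]'; python3 - <<'E'
from h import *
look('w16',(195,200,365,350));snap('scene','s16')
E
```

```text
t: 17.45
tool_pos: [0.5556, -0.0097, 0.094]
ee_rot: [1.0, -0.002, -0.001, 0.0]
wrist_force: [-4.5, -1.8, 9.9]
width: 0.0088
17.5 [ 0.5556 -0.0097  0.094 ] psi 179.82 z [-1.1e-03 -4.0e-04 -1.0e+00] F [-3.7 -1.4  9.8] T [-0.31  0.98  0.31] 0.009109245763894947
```

View pics/s16.png

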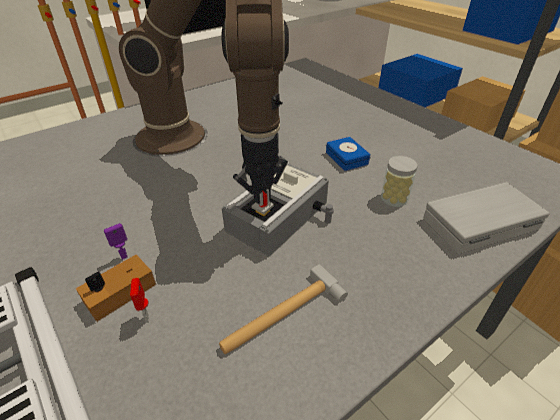

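The cover is open (rib near 290,178) and the key is gripped in the lock (263,200). The black key, the other two keys, the jar, the gauge case and the hammer are where they were.

```bash
python3 -c "
from station import job_done,get_state
job_done();s=get_state();print(s['t'],s['wrist_torque'],s['width'])"
```

```text
the job is handed in; nothing more can be done
the job is handed in; nothing more can be done
```

The boiler is in its test run as far as my checks can tell. I slid the cover open, took the smaller red key from the block, pushed it home and turned it clockwise to the stop. I handed in at about 17.5 s, still gripping the key and holding it turned.

**Checks that agree:**
- **Cover:** it met the stop at 15 N after about 108 mm in total, by the arm's travel. The picture afterwards gave about 107 mm, within the calibration error.
- **Key depth:** the blade tip is about 32 mm below the lock's face. The collar is seated, pressed down at about 10 N.
- **Turn:** the tool turned about 106°, which covers the 90° turn plus play and flex. The torque held at 0.31 N m, against at most 0.10 from the spring alone.
- **Other things:** the black key, jar, gauge case, hammer and the other two keys look unmoved in the last picture.

**Checks that were unexpected:**
- **Pins:** I felt almost no resistance from the sticky pins on the way in. I made no deliberate wiggle, and the blade dropped past them at a few newtons at most.
- **Seating force:** it briefly reached 25 N when the collar met the face, and I eased it straight away.
- **Plug angle:** I could not read it directly; it is inferred from the turn and the torque.

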